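Hold a bayonet grinder lid at its pulse mark

TASK

Put the black lid on the red coffee grinder on the shop counter: lower its two lugs into the slots at the white marks until the lid sits fully home, then twist it clockwise (seen from above) against the spring to the yellow pulse mark, half-way to the red lock mark, and never so far that it clicks into the lock. Finish while still gripping the lid and holding it steady at the yellow mark, as the spring would turn it back: do not let go. Leave the parcel, the drinks can and the bottle where they stand.

Things in the scene. Friction and masses are not known exactly. Their poses are not given: they have to be found in the camera images.
- lid_grip (a point): Centre of the loose lid's grip bar, on the lid's axis. Bar 62 mm long (x), 20 mm wide (y), 44 mm tall, black with a white stripe on top, on a black flange disc 89 mm across, 6 mm thick. This point is 22 mm below the bar's top, 22 above the flange's top, 28 above its underside, 42 above the foot of the grey plug (68 mm across, 14 mm deep). 105 to 210 g. Starts standing on its plug; z up.
- lid_lug (a point): Centre of one of the lid's two grey lugs, under the ends of the bar (on the lid's +x; its twin is opposite at -x). Each is 10 mm wide, 5 mm thick, reaches 41 mm from the axis and lies 8 to 13 mm below the flange's underside. Half a turn of the lid gives the same fit.
- collar (a point): Centre of the mouth of the fixed red coffee grinder (128 mm across), level with the top of its dark steel collar (108 mm across), 150 mm above the counter. Mouth 73 mm across, with slots about 19 mm wide at its +x and -x side for the lugs. The lip is 5 mm thick; the flange rests on it, so a lid fully home has lid_grip 28 mm above this point. z up.
- white_mark (a point): White mark on the collar's rim, 49 mm from the axis, at the +x slot (a twin is opposite, as for all marks). The lid enters with its bar in line with the white marks and then turns clockwise only (seen from above), its lugs running under the lip. After about 20 degrees they meet the spring of the switch ring.
- pulse_mark (a point): Yellow pulse mark on the rim, 45 degrees clockwise (seen from above) of the white mark: the bar's end is to point here.
- lock_mark (a point): Red lock mark on the rim, 90 degrees clockwise of the white mark. From about 62 degrees a click pawl resists the lid, and beyond about 75 degrees it is going into the lock.
- switch_ring (a joint): Angle (rad) of the spring-loaded ring inside the collar: 0 at rest, growing clockwise as the lugs push it. It reads the lid's turn from the white marks less about 0.35 rad: about 0.44 at the yellow mark, 1.2 when locked. The spring pushes back with about 0.12 N m at the yellow mark and turns back a lid that is let go.
- parcel: Bystander: brown cardboard parcel 100 x 150 x 60 mm, origin at the centre of its underside.
- can: Bystander: green drinks can, 66 mm across, 115 mm tall, origin at the centre of its underside.
- bottle: Bystander: amber bottle, 66 mm across, 190 mm tall, origin at the centre of its underside.

How it is judged (in metres and radians):
On the way:
1. the lid sits home in the collar with its lugs still in the slots at the white marks (z of lid_grip in the frame of collar between 0.024 and 0.032 m and horizontal distance between lid_grip and collar below 0.005 m and angle between the x axis of lid_grip and the x axis of collar, either way round below 0.3 rad), for 0.1 s.
At the end, for the whole second after the job is handed in: The lid is home in the collar (within 4 mm of fully down, 5 mm of centred, upright to 7 degrees), its bar turned 35 to 55 degrees clockwise from the white marks (at the yellow marks to 10 degrees) with the switch ring pushed round and still, and the gripper still holds it (z of lid_grip in the frame of collar between 0.024 and 0.032 m and horizontal distance between lid_grip and collar below 0.005 m and angle between the x axis of lid_grip and the x axis of collar, either way round between 0.61 and 0.96 rad and value of joint switch_ring between 0.2 and 0.66 rad and velocity of joint switch_ring between -0.15 and 0.15 rad/s and angle between lid_grip's own z axis and vertical below 0.12 rad and contact force between the fingers and lid above 1 N); the arm keeps its last pose, push and grip.
It fails at once if the lid is twisted past the pulse position into the lock click (more than about 75 degrees) (value of joint switch_ring above 0.96 rad).
It fails at once if the parcel, can or bottle is moved by more than 30 mm (distance of any of parcel, can, bottle from where it was at the start of the episode above 0.03 m).
It also fails if it takes over 45 s, if anything falls off the work surface, if the arm or the gripper's body presses on something with over 40 N, if the wrist force passes 120 N, or if a joint passes its speed limit or range.

ROBOT

A 7-joint arm with a two-finger parallel gripper is mounted at the origin on the work surface. World frame = base frame: x ahead of the robot, y to its left, z up, the work surface at z = 0. Lengths are in mm, angles in rad, forces in N, time in s.
With the tool pointing down it reaches from about 400 to 875 mm from the base axis. Payload 19.3 kg.
Tool frame: the origin (TCP) lies at the very end of the fingers, on their centre line; the grasp point (between the pads) lies 19 mm behind it (grip_point_offset is the distance from the TCP to the grasp point, in mm); y points along the fingers, z is the direction in which the jaws open and shut, and the axes are right-handed (so a half turn about y gives the same grasp; the last joint's range is limited). The gripper opens to 85 mm and grips with 20 to 120 N. Pads are 22 mm wide; open, the fingers measure 114 mm over their backs; the gripper's body (76 mm by 85 mm) begins 54 mm behind the grasp point. The pads swing forward as they close: fully open they stand 13 mm farther back than shut.
Start: joints at [-1.244, 0.521, -0.036, 1.599, 0.021, 1.021, -0.113], TCP at [241.56, 576.422, 201.891] pointing down, gripper open.
Joint ranges: [-2.91, 2.91], [-0.3, 2.13], [-1.5, 1.42], [0.17, 2.43], [-1.26, 4.41], [0.16, 1.93], [-2.52, 2.52]. Speed limits (rad/s): [1.89, 1.89, 2.39, 2.39, 3.01, 3.01, 3.01].

INTERFACE

Orientations are given as a unit quaternion [x, y, z, w].
In Python, from rig import * gives the robot as it stands.
- The arm moves only by the tool jog_arm, never from a script. Its argument "targets" is a list of rows, each an object with "delta_pos": the shift along the tool's x, y, z in cm, a list of three; "spin": the turn about the tool's y in units of 8 degrees (1.0 is 8 degrees); "jaw": the finger opening in cm, from 0 to 8.54. In form: [{"delta_pos": [tx, ty, tz], "spin": spin, "jaw": jaw}, ...]. A call has 1 to 5 rows; each row shifts and turns the pose as measured when the row begins, along the tool's axes as they then stand; what a row does not reach is not made up. A row lasts 1/10 s, in which the tool goes at most 50 mm and 8.59 degrees, less where a joint would pass 70% of its speed; a pose out of reach is approached as far as the arm can. A call is refused whole if a number of a shift passes 5 or a number of a turn 1, either way. A call with a gripper value outside its range is refused whole. The fingers move at their own pace and stop on an object; "grip_force" is the grip in N (left out, the last holds). Time passes only in rows, so rows that do not move let the fingers close. It gives the time, the measured TCP pose, the force and the opening at its end, in the units of the state.
- observe(): the state, without advancing time (a new reading comes with each control period).
- read_camera(name): name is "scene" or "top" or "wrist"; returns the picture (400x640x3 uint8, red, green, blue); there is no depth.
- camera_params(name): a dict with "fovy" (degrees; the focal length in pixels is half the picture's height over the tangent of half this angle, whatever the lens; pixels are square), "cx", "cy" (the principal point, pixels), "R" (3x3) and "t" (3): a world point X has camera coordinates R X + t; the wrist camera has in their place "mount" (4x4, takes a point from camera to tool coordinates, whose origin is the TCP and whose axes are the tool frame's). Camera axes: x right, y down, z forward; pixel columns grow to the right and rows downward; lengths in mm; the calibration is good to about 2 mm. A picture is of the moment at which its call begins: read the wrist's pose just before it. camera_params takes no time and is no camera call.
- sign_off(): hands the job in, once; it reports no verdict.
Trained networks look in the newest picture that a camera, given by its name, has taken for a name from the list of things; names that differ only in an ending like _2 or _b are one class to them, and where a whole thing is asked for, a point or a joint stands for the part that bears it (a point fixed in the world has none). Each returns a list of dicts, best first, with "confidence" (0 to 1); they miss things now and then, are a little off and sometimes report something else, mostly with a low value. They report only what shows in the picture. A call takes as long as a camera call.
- silhouettes(camera, target): "pixels" (400x640 bool, what is visible of it) and "at" ([column, row] in pixels, amid what is visible of it).
The state is a dict: "clock": time; "joint_positions": joint angles; "qd": joint speeds; "tau": joint torques, N m; "position": TCP position; "eef_rot": TCP orientation; "contact_force": force on the tool from outside, world axes, zero at the start; "torque": the same for the moment, N m; "grip_width": opening from 0.0 (shut) to 1.0 (fully open).
Only numpy, scipy, OpenCV 4.12 (cv2) and the standard library are available. Lean on these libraries where they do the work, as an engineer would, in place of code of your own. Each camera call takes 0.05 s, during which the arm holds its last target.

## Working session

There is one attempt and no reset: what is moved stays moved. The work goes in short steps, Python scripts to look and compute and a tool call to move; the robot and the scene stay as the last step left them, time stands still between calls to the robot, and variables do not carry over. Pictures are saved under pics/ and viewed, and the job is handed in when it is done.

Besides the shell and the picture viewer there is one more tool, called after "Call:" as name(argument=value, ...) on one line, values as JSON. jog_arm: Moves the arm, as the interface text tells. Its arguments: {"type":"object","properties":{"targets":{"type":"array","items":{"type":"object","properties":{"delta_pos":{"type":"array","items":{"type":"number"}},"spin":{"type":"number"},"jaw":{"type":"number"}}}},"grip_force":{"type":"number"}},"required":["targets"]}

```bash
ls; mkdir -p pics
python3 - <<'E'
from rig import *
import cv2
s=observe();print({k:s[k] for k in('clock','position','eef_rot','contact_force','grip_width')})
for n in('scene','top','wrist'):
    im=read_camera(n);cv2.imwrite(f'pics/{n}0.png',im[:,:,::-1]);p=camera_params(n);print(n,p)
E
```

```text
pics
{'clock': 0.0, 'position': array([241.43915439, 576.07617574, 201.32694735]), 'eef_rot': array([ 0.69363203, -0.1394392 ,  0.13933183, -0.69283328]), 'contact_force': array([ 0.19982761, -0.47982531,  0.09660022]), 'grip_width': 0.9973032110120508}
scene {'fovy': 43.71268821525026, 'cx': 317.50933932662036, 'cy': 199.92270673904574, 'R': array([[-0.1880431 ,  0.98205842,  0.0141793 ],
       [ 0.80102359,  0.16170079, -0.57638014],
       [-0.56833177, -0.09702635, -0.81705868]]), 't': array([ 109.00847655, -442.78148929, 1994.23118971])}
top {'fovy': 50.774705636284324, 'cx': 322.1796192598133, 'cy': 198.2024174325465, 'R': array([[ 1.17137736e-02, -9.99930622e-01,  1.24072571e-03],
       [-9.89228774e-01, -1.17694450e-02, -1.45903778e-01],
       [ 1.45908258e-01,  4.81722249e-04, -9.89298008e-01]]), 't': array([  12.56814896,  636.2302095 , 1482.23609221])}
wrist {'fovy': 63.69687152890228, 'cx': 311.2255496046875, 'cy': 194.47577401321522, 'mount': array([[ 3.42771966e-04,  9.57755276e-01,  2.87584272e-01,
        -7.36777826e+01],
       [-3.30495356e-04, -2.87584165e-01,  9.57755313e-01,
        -1.71843338e+02],
       [ 9.99999887e-01, -4.23336938e-04,  2.17957881e-04,
         1.65647386e-01],
       [ 0.00000000e+00,  0.00000000e+00,  0.00000000e+00,
         1.00000000e+00]])}
```

View pics/scene0.png

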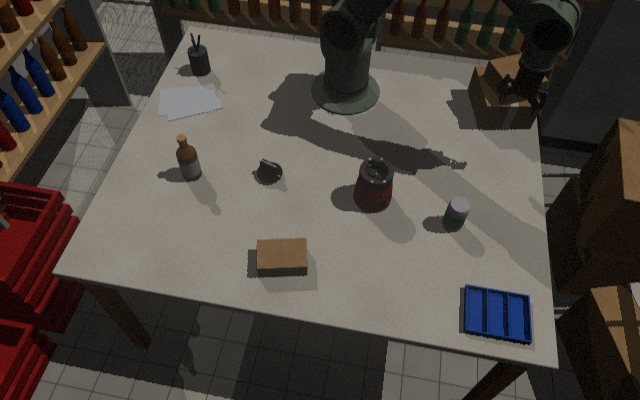

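View pics/top0.png

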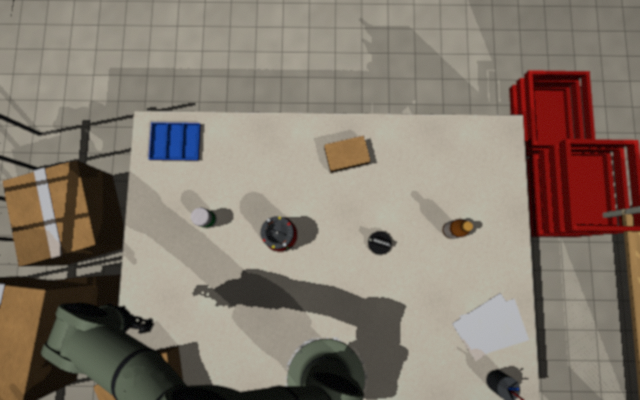

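View pics/wrist0.png

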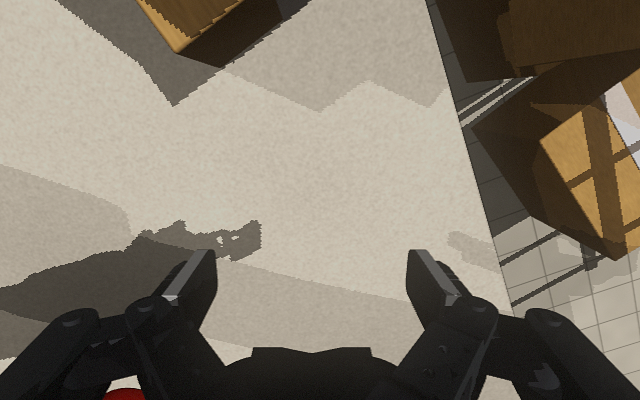

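```bash
cat > h.py <<'E'
from rig import *
import numpy as np, cv2
from scipy.spatial.transform import Rotation as Ro
def cam(n,s=None):
    p=camera_params(n); f=200/np.tan(np.radians(p['fovy']/2)); K=np.array([[f,0,p['cx']],[0,f,p['cy']],[0,0,1]])
    if n=='wrist':
        M=np.asarray(p['mount']);T=np.eye(4);T[:3,:3]=Ro.from_quat(s['eef_rot']).as_matrix();T[:3,3]=s['position']
        W=np.linalg.inv(T@M);return K,W[:3,:3],W[:3,3]
    return K,np.asarray(p['R']),np.asarray(p['t'])
def onplane(c,uv,z):
    K,R,t=c;d=R.T@np.linalg.inv(K)@np.array([uv[0],uv[1],1.]);C=-R.T@t
    return C+d*(z-C[2])/d[2]
def proj(c,X):
    K,R,t=c;q=K@(R@np.asarray(X,float)+t);return q[:2]/q[2]
E
python3 - <<'E'
from h import *
for n in('top','scene'):
    read_camera(n);c=cam(n)
    for t,z in(('lid_grip',25),('white_mark',150),('lock_mark',150),('pulse_mark',150),('collar',150),('switch_ring',145),('parcel',30),('can',57),('bottle',90)):
        r=silhouettes(n,t)
        for d in r[:2]:
            a=np.argwhere(d['pixels']);print(n,t,round(d['confidence'],2),np.round(d['at'],1),len(a),np.round(onplane(c,d['at'],z)))
        
print(observe()['clock'])
E
python3 - <<'E'
import cv2
a=cv2.imread('pics/top0.png')
x=cv2.resize(a[200:270,240:310],None,fx=5.5,fy=5.5,interpolation=cv2.INTER_CUBIC);y=cv2.resize(a[207:277,345:415],None,fx=5.5,fy=5.5,interpolation=cv2.INTER_CUBIC)
cv2.imwrite('pics/z0.png',cv2.hconcat([x,y]))
E
```

```text
top lid_grip 0.66 [380.1 242. ] 437 [ 481. -192.   25.]
top white_mark 0.62 [278.9 233.4] 1046 [500. 163. 150.]
top white_mark 0.17 [346.  151.7] 1237 [783. -60. 150.]
top lock_mark 0.68 [277.9 233.9] 992 [499. 166. 150.]
top pulse_mark 0.96 [277.7 234.1] 1074 [498. 167. 150.]
top collar 0.92 [280.3 233.2] 1089 [501. 158. 150.]
top parcel 0.75 [345.1 154.4] 1264 [804. -63.  30.]
top parcel 0.71 [203.2 221.5] 439 [548. 452.  30.]
top can 0.77 [204.6 219.8] 340 [551. 439.  57.]
top bottle 0.91 [456.6 230. ] 436 [ 523. -450.   90.]
top bottle 0.7 [280.6 233. ] 1075 [505. 163.  90.]
scene lid_grip 0.83 [267.3 171.6] 479 [ 488. -194.   25.]
scene white_mark 0.77 [376.6 183.6] 1835 [562. 180. 150.]
scene white_mark 0.36 [186.3 156.2] 786 [ 573. -429.  150.]
scene lock_mark 0.62 [372.  186.4] 1791 [575. 167. 150.]
scene pulse_mark 0.56 [372.9 184.8] 1755 [569. 169. 150.]
scene collar 0.81 [375.8 182.1] 1788 [556. 177. 150.]
scene switch_ring 0.29 [283.9 256.8] 1873 [864. -43. 145.]
scene parcel 0.66 [282.9 258.7] 1872 [810. -63.  30.]
scene can 0.62 [457.4 215.2] 696 [564. 449.  57.]
scene bottle 0.62 [188.2 158.4] 731 [ 535. -448.   90.]
1.15
```

View pics/z0.png

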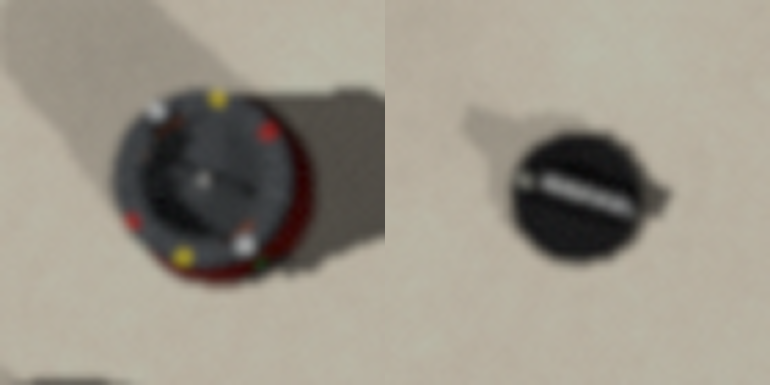

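Run:
```python
from h import *
c=cam('top')
P={}
for k,u in dict(w=[(157,110),(244,244)],y=[(218,97),(183,256)],r=[(268,131),(133,222)]).items():
    a,b=[onplane(c,(240+x/5.5-.4,200+y/5.5-.4),150) for x,y in u]
    d=a-b;print(k,(a+b)[:2]/2,np.linalg.norm(d)/2,np.degrees(np.arctan2(d[1],d[0]))%180)
a,b=[onplane(c,(345+x/5.5-.4,207+y/5.5-.4),64) for x,y in((160,182),(248,209))]
d=a-b;print('lid',(a+b)[:2]/2,np.linalg.norm(d),np.degrees(np.arctan2(d[1],d[0]))%180)
s=observe();R=Ro.from_quat(s['eef_rot']).as_matrix();print(R.round(2))
```

```text
w [505.76399523 172.87148537] 48.835874420326526 34.325628511337406
y [506.14050605 172.71797243] 49.23840440235859 169.12329435847116
r [505.97969834 172.64797347] 49.0576411805297 124.92484537041832
lid [ 479.09048734 -191.95394109] 58.76608925955123 73.59066438435892
[[ 0.92  0.    0.39]
 [-0.39 -0.    0.92]
 [ 0.   -1.   -0.  ]]
```

```bash
cat >> h.py <<'E'
def togo(x,y,z,yaw,s=None):
    s=s or observe();R=Ro.from_quat(s['eef_rot']).as_matrix();d=R.T@(np.array([x,y,z])-s['position'])
    cur=np.degrees(np.arctan2(R[1,0],R[0,0]))
    print('t',round(s['clock'],2),'pos',s['position'].round(1),'yaw',round(cur,2),'F',s['contact_force'].round(1),'M',np.round(s['torque'],2),'w',round(s['grip_width'],3),'tilt',np.degrees(np.arccos(-R[2,1])).round(2))
    print('delta cm',(d/10).round(2),'dist',np.linalg.norm(d).round(1),'spin units',round((((cur-yaw)+180)%360-180)/8,2),'q',np.round(s['joint_positions'],2))
E
python3 -c "
from h import *
togo(430,250,260,-22);togo(479,-150,260,-106.4)"
```

```text
t 1.15 pos [241.5 576.4 201.9] yaw -22.73 F [-0.4 -1.  -0.5] M [0.04 0.05 0.01] w 1.002 tilt 0.0
delta cm [ 30.    -5.81 -22.82] dist 381.4 spin units -0.09 q [-1.24  0.52 -0.04  1.6   0.02  1.02 -0.11]
t 1.15 pos [241.5 576.4 201.9] yaw -22.73 F [-0.4 -1.  -0.5] M [0.04 0.05 0.01] w 1.002 tilt 0.0
delta cm [ 49.97  -5.81 -57.82] dist 766.4 spin units 10.46 q [-1.24  0.52 -0.04  1.6   0.02  1.02 -0.11]
```

Call:
jog_arm(targets=[{"delta_pos":[3.7,-0.8,-2.8],"spin":0,"jaw":8.5},{"delta_pos":[3.7,-0.8,-2.8],"spin":0,"jaw":8.5},{"delta_pos":[3.7,-0.8,-2.8],"spin":0,"jaw":8.5},{"delta_pos":[3.7,-0.8,-2.8],"spin":0,"jaw":8.5},{"delta_pos":[3.7,-0.8,-2.8],"spin":0,"jaw":8.5}])

```text
clock: 1.65
position: [357.2, 374.0, 240.9]
eef_rot: [0.694, -0.137, 0.135, -0.694]
contact_force: [0.9, 0.0, -0.1]
grip_width: 0.997
```

Call:
jog_arm(targets=[{"delta_pos":[3.7,-0.8,-2.8],"spin":0,"jaw":8.5},{"delta_pos":[3.7,-0.8,-2.8],"spin":0,"jaw":8.5},{"delta_pos":[3.7,-0.8,-2.8],"spin":0,"jaw":8.5},{"delta_pos":[2.0,0,-4.5],"spin":0,"jaw":8.5},{"delta_pos":[2.0,0,-4.5],"spin":0,"jaw":8.5}])

```text
clock: 2.15
position: [435.8, 149.0, 267.2]
eef_rot: [-0.693, 0.136, -0.136, 0.695]
contact_force: [1.2, -0.5, 0.1]
grip_width: 0.996
```

```bash
cd .;python3 -c "
from h import *
togo(479,-150,260,-106.4)"
```

```text
t 2.15 pos [435.8 149.  267.2] yaw -22.21 F [ 1.2 -0.5  0.1] M [-0.02 -0.09 -0.03] w 0.996 tilt 0.17
delta cm [ 15.31   0.65 -26.05] dist 302.2 spin units 10.52 q [-0.57  0.18  0.13  1.94 -0.03  1.02  0.76]
```

Call:
jog_arm(targets=[{"delta_pos":[2.5,0,-4.3],"spin":0,"jaw":8.5},{"delta_pos":[2.5,0,-4.3],"spin":0,"jaw":8.5},{"delta_pos":[2.5,0,-4.3],"spin":0,"jaw":8.5},{"delta_pos":[2.5,0,-4.3],"spin":0,"jaw":8.5},{"delta_pos":[2.5,0,-4.3],"spin":0,"jaw":8.5}])

```text
clock: 2.65
position: [468.6, -98.9, 268.3]
eef_rot: [-0.692, 0.134, -0.138, 0.696]
contact_force: [1.2, 0.9, -0.0]
grip_width: 0.995
```

Call:
jog_arm(targets=[{"delta_pos":[2.5,0,-4.3],"spin":0,"jaw":8.5},{"delta_pos":[0,0,0],"spin":1,"jaw":8.5},{"delta_pos":[0,0,0],"spin":1,"jaw":8.5},{"delta_pos":[0,0,0],"spin":1,"jaw":8.5},{"delta_pos":[0,0,0],"spin":1,"jaw":8.5}])

```text
clock: 3.15
position: [474.2, -157.7, 268.8]
eef_rot: [-0.624, 0.327, -0.331, 0.627]
contact_force: [0.1, 0.2, -0.1]
grip_width: 0.997
```

Call:
jog_arm(targets=[{"delta_pos":[0,0,0],"spin":1,"jaw":8.5},{"delta_pos":[0,0,0],"spin":1,"jaw":8.5},{"delta_pos":[0,0,0],"spin":1,"jaw":8.5},{"delta_pos":[0,0,0],"spin":1,"jaw":8.5},{"delta_pos":[0,0,0],"spin":1,"jaw":8.5}])

```text
clock: 3.65
position: [474.3, -157.9, 269.3]
eef_rot: [0.465, -0.529, 0.532, -0.47]
contact_force: [0.3, 0.5, 0.1]
grip_width: 0.994
```

```bash
cd .;python3 -c "
from h import *
togo(479,-192,150,-106.4)
s=observe();im=read_camera('wrist');cv2.imwrite('pics/w1.png',im[:,:,::-1])
c=cam('wrist',s)
for d in silhouettes('wrist','lid_grip')[:2]: print(d['confidence'],d['at'],d['pixels'].sum())
print(proj(c,[479,-192,64]))
"
```

```text
t 3.65 pos [ 474.3 -157.9  269.3] yaw -97.24 F [0.3 0.5 0.1] M [-0.01 -0.01  0.02] w 0.994 tilt 0.5
delta cm [ 3.36 11.93  0.8 ] dist 124.2 spin units 1.14 q [-0.27  0.28  0.6   1.87 -0.19  1.04  0.28]
0.7 [313.6, 180.9] 3328
[317.4203512  190.07621061]
```

View pics/w1.png

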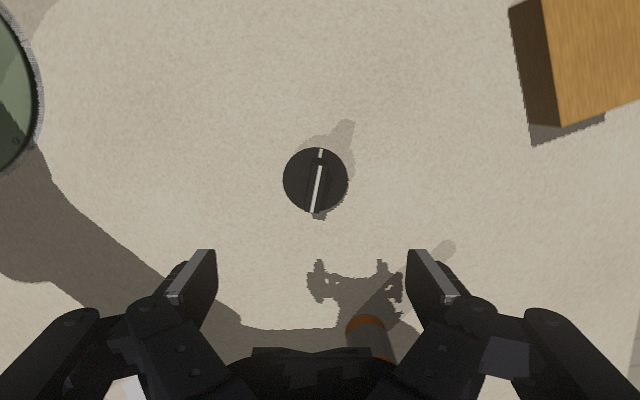

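```bash
cd .;python3 -c "
from h import *
im=cv2.imread('pics/w1.png');s=observe();c=cam('wrist',s)
g=im[140:225,275:360].min(2);m=(g>130).astype('u1')
# keep inside lid disc
yy,xx=np.mgrid[140:225,275:360];m[(xx-316)**2+(yy-180)**2>30**2]=0
n,l,st,ce=cv2.connectedComponentsWithStats(m);print(st,ce+[275,140])
k=1+np.argmax(st[1:,4]);p=np.argwhere(l==k)[:,::-1]+[275,140]
print(cv2.minAreaRect(p.astype('f4')))
q=[]
for u in p: q.append(onplane(c,u,64)[:2])
q=np.array(q);ce=q.mean(0);w,v=np.linalg.eigh(np.cov(q.T));d=v[:,1];pr=(q-ce)@d
print('centre',ce+d*(pr.max()+pr.min())/2,ce,np.ptp(pr),np.degrees(np.arctan2(d[1],d[0]))%180)
"
```

```text
[[   0    0   85   85 7063]
 [  44   11    3    7   17]
 [  36   26   11   44  145]] [[317.01330879 181.96120629]
 [320.         153.70588235]
 [316.         187.20689655]]
((315.9038391113281, 187.4807586669922), (3.1378579139709473, 44.12613296508789), 11.309932708740234)
centre [ 477.48720386 -188.94796595] [ 477.70441891 -188.26332481] 55.3713503577007 72.39740857821305
```

Call:
jog_arm(targets=[{"delta_pos":[0,0,0],"spin":1,"jaw":8.5},{"delta_pos":[0,0,0],"spin":0.2,"jaw":8.5},{"delta_pos":[3.2,4,0.0],"spin":0,"jaw":8.5},{"delta_pos":[0,4.5,0.0],"spin":0,"jaw":8.5},{"delta_pos":[0,4,0],"spin":0,"jaw":8.5}])

```text
clock: 4.25
position: [470.7, -188.3, 146.2]
eef_rot: [0.424, -0.557, 0.565, -0.435]
contact_force: [2.2, 0.7, -0.4]
grip_width: 0.993
```

```bash
cd .;cat > lid.py <<'E'
from h import *
import sys
s=observe();im=read_camera('wrist');cv2.imwrite(sys.argv[1],im[:,:,::-1]);c=cam('wrist',s)
togo(478,-190.5,27,-107,s)
u0=proj(c,[478,-190.5,64]);print(u0)
m=(im.min(2)>130).astype('u1')
n,l,st,ce=cv2.connectedComponentsWithStats(m);print([(list(a),list(b.round(1))) for a,b in zip(st,ce) if 30<a[4]<3000])
E
python3 lid.py pics/w2.png
```

```text
t 4.25 pos [ 470.7 -188.3  146.2] yaw -105.12 F [ 2.2  0.7 -0.4] M [ 0.02 -0.04 -0.  ] w 0.993 tilt 1.1
delta cm [ 0.09 11.93  0.54] dist 119.4 spin units 0.23 q [-0.14  0.46  0.55  2.   -0.35  0.76  0.35]
[319.21363741 192.01103199]
[([np.int32(316), np.int32(133), np.int32(5), np.int32(13), np.int32(49)], [np.float64(317.7), np.float64(139.3)]), ([np.int32(0), np.int32(351), np.int32(19), np.int32(24), np.int32(234)], [np.float64(6.4), np.float64(359.8)]), ([np.int32(478), np.int32(375), np.int32(42), np.int32(25), np.int32(728)], [np.float64(497.2), np.float64(389.4)]), ([np.int32(104), np.int32(387), np.int32(42), np.int32(13), np.int32(302)], [np.float64(120.9), np.float64(395.2)])]
```

View pics/w2.png

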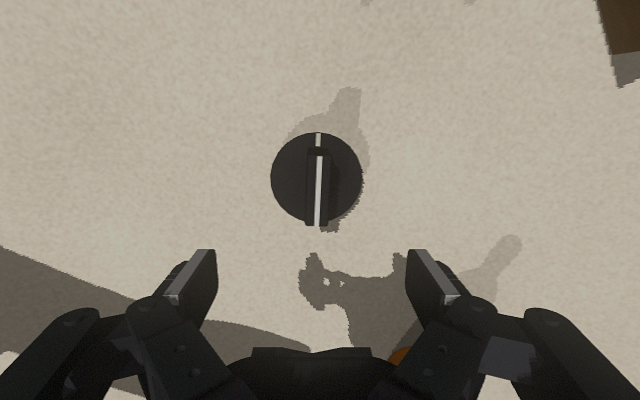

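```bash
cd .;python3 -c "
from h import *
s=observe();c=cam('wrist',s)
a,b=onplane(c,(319.3,157),64),onplane(c,(317,226),64)
d=a-b;print((a+b)/2,np.linalg.norm(d),np.degrees(np.arctan2(d[1],d[0])))
togo(*((a+b)/2)[:2],27,-107)"
```

```text
[ 473.94601661 -188.42803512   64.        ] 57.787862357362236 73.37463435388182
t 4.3 pos [ 468.  -187.6  141. ] yaw -105.11 F [-5.3  1.9 -9.6] M [0.18 0.39 0.01] w 0.995 tilt 0.71
delta cm [-0.02 11.41  0.47] dist 114.2 spin units 0.24 q [-0.14  0.46  0.54  2.   -0.36  0.75  0.35]
```

Call:
jog_arm(targets=[{"delta_pos":[0,0,0.5],"spin":0.2,"jaw":8.5},{"delta_pos":[0,0,0],"spin":0,"jaw":8.5},{"delta_pos":[0,0,0],"spin":0,"jaw":8.5}])

```text
clock: 4.6
position: [473.5, -189.5, 143.0]
eef_rot: [0.42, -0.564, 0.568, -0.427]
contact_force: [0.5, -0.6, 0.3]
grip_width: 0.996
```

```bash
cd .;python3 lid.py pics/w3.png; python3 -c "
from h import *
togo(478,-190,27,-107)
im=cv2.imread('pics/w3.png');cv2.imwrite('pics/w3z.png',cv2.resize(im[110:250,240:400],None,fx=4,fy=4,interpolation=cv2.INTER_CUBIC))"
```

```text
t 4.6 pos [ 473.5 -189.5  143. ] yaw -106.42 F [ 0.5 -0.6  0.3] M [-0.    0.01  0.02] w 0.996 tilt 0.67
delta cm [ 0.03 11.6   0.33] dist 116.0 spin units 0.07 q [-0.14  0.47  0.55  1.99 -0.36  0.77  0.33]
[316.39697828 192.53292748]
[([np.int32(313), np.int32(133), np.int32(4), np.int32(13), np.int32(52)], [np.float64(314.5), np.float64(139.0)]), ([np.int32(0), np.int32(357), np.int32(16), np.int32(18), np.int32(120)], [np.float64(5.7), np.float64(363.8)]), ([np.int32(478), np.int32(375), np.int32(42), np.int32(25), np.int32(728)], [np.float64(497.1), np.float64(389.4)]), ([np.int32(104), np.int32(390), np.int32(42), np.int32(10), np.int32(252)], [np.float64(120.2), np.float64(395.8)])]
t 4.65 pos [ 473.8 -189.4  143.1] yaw -106.42 F [-0.   0.2  0. ] M [ 0.08  0.02 -0.  ] w 0.995 tilt 0.71
delta cm [-0.   11.62  0.29] dist 116.2 spin units 0.07 q [-0.14  0.47  0.55  1.99 -0.36  0.77  0.33]
```

View pics/w3z.png

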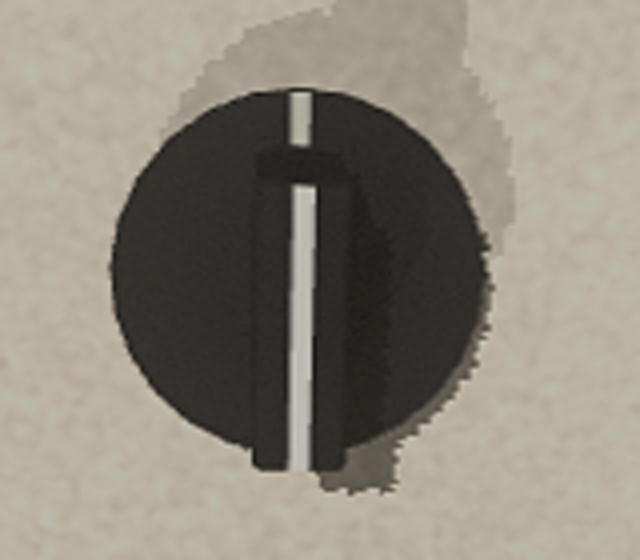

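```bash
cd .;python3 -c "
from h import *
s=observe();c=cam('wrist',s)
a,b=onplane(c,(316.2,155.5),64),onplane(c,(314.4,227),64)
d=a-b;print((a+b)/2,np.linalg.norm(d),np.degrees(np.arctan2(d[1],d[0])))
togo(*((a+b)/2)[:2],27,-106.9)"
```

```text
[ 477.43409365 -190.15260691   64.        ] 60.35053414660183 72.37011785680062
t 4.65 pos [ 473.8 -189.4  143.1] yaw -106.42 F [-0.   0.2  0. ] M [ 0.08  0.02 -0.  ] w 0.995 tilt 0.71
delta cm [ 0.03 11.62  0.24] dist 116.2 spin units 0.06 q [-0.14  0.47  0.55  1.99 -0.36  0.77  0.33]
```

Call:
jog_arm(targets=[{"delta_pos":[0,0,0.25],"spin":0.15,"jaw":8.5},{"delta_pos":[0,3,0],"spin":0,"jaw":8.5},{"delta_pos":[0,3,0],"spin":0,"jaw":8.5},{"delta_pos":[0,2,0],"spin":0,"jaw":8.5},{"delta_pos":[0,0,0],"spin":0,"jaw":8.5}])

```text
clock: 5.15
position: [482.7, -189.9, 66.5]
eef_rot: [0.411, -0.566, 0.575, -0.424]
contact_force: [-0.0, -0.5, 1.0]
grip_width: 0.998
```

```bash
cd .;python3 -c "
from h import *
togo(477.4,-190.2,27,-107.5)"
```

```text
t 5.15 pos [ 482.7 -189.9   66.5] yaw -107.64 F [-0.  -0.5  1. ] M [-0.06  0.05 -0.06] w 0.998 tilt 1.34
delta cm [ 0.22  3.93 -0.59] dist 39.8 spin units -0.02 q [-0.07  0.6   0.45  2.03 -0.47  0.6   0.4 ]
```

Call:
jog_arm(targets=[{"delta_pos":[0.2,0,-0.6],"spin":0,"jaw":8.5},{"delta_pos":[0,1.5,0],"spin":0,"jaw":8.5},{"delta_pos":[0,1.2,0],"spin":0,"jaw":8.5},{"delta_pos":[0,0.8,0],"spin":0,"jaw":8.5},{"delta_pos":[0,0,0],"spin":0,"jaw":8.5}])

```text
clock: 5.65
position: [479.2, -190.7, 35.2]
eef_rot: [0.409, -0.564, 0.577, -0.426]
contact_force: [0.4, 0.6, 0.8]
grip_width: 0.992
```

```bash
cd .;python3 -c "
from h import *
togo(477.4,-190.2,27,-107.5);s=observe();print(Ro.from_quat(s['eef_rot']).as_matrix().round(3))"
```

```text
t 5.65 pos [ 479.2 -190.7   35.2] yaw -107.66 F [0.4 0.6 0.8] M [ 0.04  0.04 -0.04] w 0.992 tilt 1.7
delta cm [ 0.01  0.82 -0.21] dist 8.4 spin units -0.02 q [-0.02  0.64  0.4   2.05 -0.51  0.52  0.44]
[[-0.303  0.03   0.952]
 [-0.953 -0.    -0.304]
 [-0.009 -1.     0.028]]
```

Call:
jog_arm(targets=[{"delta_pos":[0,0.4,-0.2],"spin":0,"jaw":8.5},{"delta_pos":[0,0.4,0],"spin":0,"jaw":8.5},{"delta_pos":[0,0,0],"spin":0,"jaw":8.5}])

```text
clock: 5.95
position: [477.8, -190.3, 27.6]
eef_rot: [0.408, -0.564, 0.577, -0.426]
contact_force: [0.2, -0.1, -0.1]
grip_width: 0.997
```

Call:
jog_arm(targets=[{"delta_pos":[0,0,0],"spin":0,"jaw":0},{"delta_pos":[0,0,0],"spin":0,"jaw":0},{"delta_pos":[0,0,0],"spin":0,"jaw":0},{"delta_pos":[0,0,0],"spin":0,"jaw":0},{"delta_pos":[0,0,0],"spin":0,"jaw":0}], grip_force=60)

```text
clock: 6.45
position: [478.3, -190.5, 28.3]
eef_rot: [0.408, -0.564, 0.578, -0.426]
contact_force: [-0.1, -0.7, 2.9]
grip_width: 0.209
```

```bash
cd .;python3 -c "
from h import *
togo(477.4,-190.2,27,-107.5);im=read_camera('wrist');cv2.imwrite('pics/w4.png',im[:,:,::-1])"
```

```text
t 6.45 pos [ 478.3 -190.5   28.3] yaw -107.68 F [-0.1 -0.7  2.9] M [0.05 0.26 0.02] w 0.209 tilt 1.83
delta cm [-0.01  0.12 -0.1 ] dist 1.6 spin units -0.02 q [-0.01  0.65  0.39  2.06 -0.52  0.5   0.45]
```

View pics/w4.png

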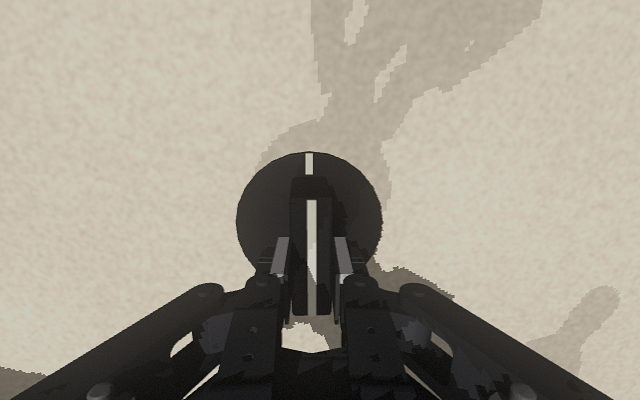

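Call:
jog_arm(targets=[{"delta_pos":[0,-2,0],"spin":0,"jaw":0},{"delta_pos":[0,-3,0],"spin":0,"jaw":0},{"delta_pos":[0,-4,0],"spin":0,"jaw":0},{"delta_pos":[0,-4,0],"spin":0,"jaw":0},{"delta_pos":[0,-4,0],"spin":0,"jaw":0}], grip_force=80)

```text
clock: 7.0
position: [469.4, -189.7, 199.2]
eef_rot: [0.411, -0.567, 0.575, -0.423]
contact_force: [1.5, -0.1, -3.1]
grip_width: 0.201
```

Call:
jog_arm(targets=[{"delta_pos":[0,-4,0],"spin":0,"jaw":0},{"delta_pos":[0,-4,0],"spin":0,"jaw":0},{"delta_pos":[0,-4,0],"spin":0,"jaw":0},{"delta_pos":[0,-1,0],"spin":0,"jaw":0},{"delta_pos":[0,0,0],"spin":0,"jaw":0}])

```text
clock: 7.5
position: [466.0, -190.2, 338.5]
eef_rot: [0.409, -0.566, 0.577, -0.425]
contact_force: [0.4, 0.5, -2.3]
grip_width: 0.203
```

```bash
cd .;python3 -c "
from h import *
togo(506,173,240,-145.7);s=observe();print(Ro.from_quat(s['eef_rot']).as_matrix().round(3))"
```

```text
t 7.5 pos [ 466.  -190.2  338.5] yaw -107.78 F [ 0.4  0.5 -2.3] M [-0.01 -0.02 -0.03] w 0.203 tilt 1.56
delta cm [-35.72   9.98  -7.54] dist 378.4 spin units 4.74 q [-0.3   0.22  0.7   1.77 -0.16  1.19  0.14]
[[-0.305  0.027  0.952]
 [-0.952  0.001 -0.306]
 [-0.009 -1.     0.026]]
```

Call:
jog_arm(targets=[{"delta_pos":[-4.5,0,-0.9],"spin":0,"jaw":0},{"delta_pos":[-4.5,0,-0.9],"spin":0,"jaw":0},{"delta_pos":[-4.5,0,-0.9],"spin":0,"jaw":0},{"delta_pos":[-4.5,0,-0.9],"spin":0,"jaw":0},{"delta_pos":[-4.5,0,-0.9],"spin":0,"jaw":0}])

```text
clock: 8.0
position: [489.9, 39.3, 332.7]
eef_rot: [0.408, -0.569, 0.579, -0.419]
contact_force: [1.3, 0.3, -1.8]
grip_width: 0.198
```

Call:
jog_arm(targets=[{"delta_pos":[-4.5,0,-0.9],"spin":0,"jaw":0},{"delta_pos":[-4.5,0,-0.9],"spin":0,"jaw":0},{"delta_pos":[-3,0,-0.9],"spin":0,"jaw":0},{"delta_pos":[0,0,0],"spin":1,"jaw":0},{"delta_pos":[0,0,0],"spin":1,"jaw":0}])

```text
clock: 8.5
position: [498.2, 174.0, 322.5]
eef_rot: [0.329, -0.622, 0.628, -0.333]
contact_force: [0.9, -0.6, -1.6]
grip_width: 0.197
```

Call:
jog_arm(targets=[{"delta_pos":[0,0,0],"spin":1,"jaw":0},{"delta_pos":[0,0,0],"spin":1,"jaw":0},{"delta_pos":[0,0,0],"spin":0.5,"jaw":0},{"delta_pos":[0,0,0],"spin":0,"jaw":0}])

```text
clock: 8.9
position: [495.5, 174.3, 314.7]
eef_rot: [0.213, -0.671, 0.679, -0.21]
contact_force: [-0.0, -0.1, -1.8]
grip_width: 0.195
```

```bash
cd .;python3 -c "
from h import *
togo(506,173,240,-145.7);s=observe();print(Ro.from_quat(s['eef_rot']).as_matrix().round(3))"
```

```text
t 8.9 pos [495.5 174.3 314.7] yaw -145.22 F [-0.  -0.1 -1.8] M [ 0.    0.06 -0.02] w 0.195 tilt 0.65
delta cm [-0.84  7.47  0.64] dist 75.5 spin units 0.06 q [-0.93  0.29  0.61  1.73 -0.17  1.18 -1.24]
[[-0.821 -0.     0.571]
 [-0.57  -0.011 -0.821]
 [ 0.007 -1.     0.009]]
```

Call:
jog_arm(targets=[{"delta_pos":[-0.8,0,0.6],"spin":0.05,"jaw":0},{"delta_pos":[0,3,0],"spin":0,"jaw":0},{"delta_pos":[0,3,0],"spin":0,"jaw":0},{"delta_pos":[0,2,0],"spin":0,"jaw":0},{"delta_pos":[0,0,0],"spin":0,"jaw":0}])

```text
clock: 9.4
position: [507.2, 172.3, 228.6]
eef_rot: [0.215, -0.67, 0.679, -0.21]
contact_force: [-0.3, 1.2, 0.0]
grip_width: 0.202
```

```bash
cd .;python3 -c "
from h import *
togo(506,173,200,-145.7);im=read_camera('wrist');cv2.imwrite('pics/w5.png',im[:,:,::-1])
togo(506,173,200,-145.7)
im=read_camera('scene')[:,:,::-1];cv2.imwrite('pics/s5.png',cv2.resize(im[110:220,310:440],None,fx=5,fy=5,interpolation=cv2.INTER_CUBIC))"
```

```text
t 9.4 pos [507.2 172.3 228.6] yaw -145.05 F [-0.3  1.2  0. ] M [-0.01  0.01  0.  ] w 0.202 tilt 0.75
delta cm [ 0.03  2.86 -0.15] dist 28.6 spin units 0.08 q [-0.87  0.4   0.57  1.82 -0.24  1.   -1.16]
t 9.45 pos [507.7 172.4 229.9] yaw -145.07 F [-0.4  0.2 -1.9] M [0.03 0.02 0.  ] w 0.202 tilt 0.71
delta cm [ 0.08  2.99 -0.18] dist 30.0 spin units 0.08 q [-0.87  0.4   0.57  1.82 -0.24  1.   -1.16]
```

View pics/w5.png

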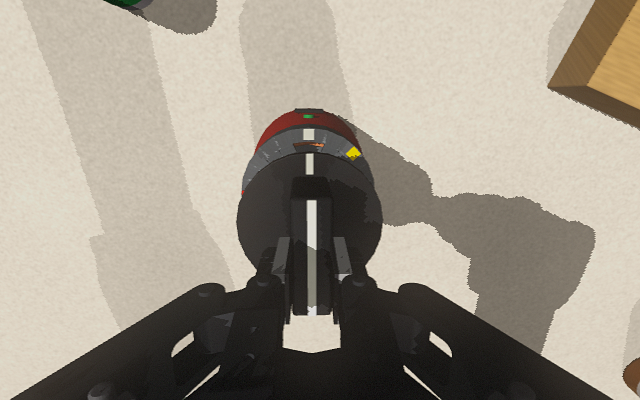

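View pics/s5.png

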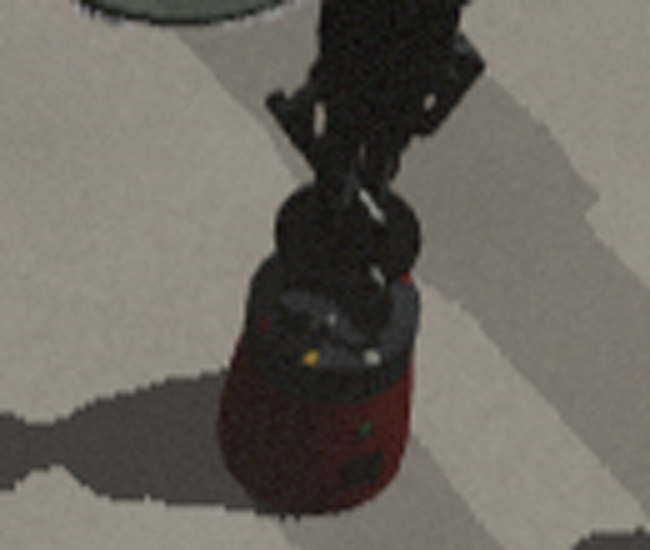

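```bash
cd .;python3 -c "
from h import *
togo(506,173,200,-145.7)
s=dict(observe());c=cam('wrist',s)
w=onplane(c,(308.6,134),151);y=onplane(c,(353,153.5),151)
print(w,y,np.linalg.norm(w-y),2*49*np.sin(np.pi/8))
th=np.radians(34.3);print('centre from w',w[:2]-49*np.array([np.cos(th),np.sin(th)]))
th=np.radians(-10.7);print('centre from y',y[:2]-49*np.array([np.cos(th),np.sin(th)]))
d=y-w;print('dir',np.degrees(np.arctan2(d[1],d[0])),'expect',34.3-22.5-90)
# lid: bar top at z of TCP+36: ends
z=s['position'][2]+36
for u in((308,154),(309.5,174),(311.5,200),(311.5,314)):print(u,onplane(c,u,z if u[1]>180 else z-44))
print(s['position'])
cs=cam('scene')
for u in ((312,357),(372,356)): print(onplane(cs,(310+u[0]/5-.4,110+u[1]/5-.4),151))
"
python3 -c "
import cv2
im=cv2.imread('pics/w5.png');cv2.imwrite('pics/w5z.png',cv2.resize(im[100:240,230:400],None,fx=4,fy=4,interpolation=cv2.INTER_CUBIC))"
```

```text
t 9.5 pos [508.3 172.6 231.1] yaw -145.1 F [-0.4  0.6 -1. ] M [0.05 0.05 0.07] w 0.2 tilt 0.65
delta cm [ 0.14  3.11 -0.19] dist 31.2 spin units 0.07 q [-0.87  0.4   0.57  1.82 -0.24  1.   -1.16]
[544.87901192 200.35552271 151.        ] [552.36097921 163.00899862 151.        ] 38.0886163555184 37.5029763717788
centre from w [504.40019549 172.74274631]
centre from y [504.21295218 172.10666277]
dir -78.67138957552834 expect -78.2
(308, 154) [542.02722915 199.00576171 223.11745021]
(309.5, 174) [533.05805256 191.74972459 223.11745021]
(311.5, 200) [532.30631837 190.42788341 267.11745021]
(311.5, 314) [483.59403232 156.45314215 267.11745021]
[508.25529202 172.61370157 231.11745021]
[555.29773481 164.44302004 151.        ]
[547.14342343 200.75544621 151.        ]
```

View pics/w5z.png

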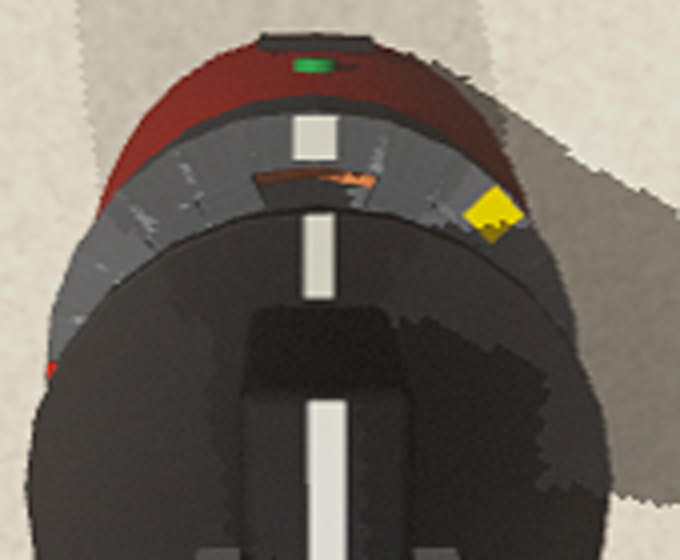

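Call:
jog_arm(targets=[{"delta_pos":[0.25,1.5,-0.1],"spin":0.06,"jaw":0},{"delta_pos":[0,1.5,0],"spin":0,"jaw":0},{"delta_pos":[0,1,0],"spin":0,"jaw":0},{"delta_pos":[0,0,0],"spin":0,"jaw":0},{"delta_pos":[0,0,0],"spin":0,"jaw":0}])

```text
clock: 10.0
position: [509.4, 172.4, 195.1]
eef_rot: [0.208, -0.672, 0.678, -0.211]
contact_force: [0.6, 0.9, -1.7]
grip_width: 0.2
```

```bash
cd .;python3 -c "
from h import *
togo(505.3,172.7,185,-145.6)"
```

```text
t 10.0 pos [509.4 172.4 195.1] yaw -145.46 F [ 0.6  0.9 -1.7] M [-0.01 -0.   -0.01] w 0.2 tilt 0.58
delta cm [ 0.32  1.   -0.26] dist 10.8 spin units 0.02 q [-0.85  0.44  0.55  1.86 -0.27  0.91 -1.14]
```

Call:
jog_arm(targets=[{"delta_pos":[0.35,0.4,-0.25],"spin":0,"jaw":0},{"delta_pos":[0,0.4,0],"spin":0,"jaw":0},{"delta_pos":[0,0.2,0],"spin":0,"jaw":0},{"delta_pos":[0,0,0],"spin":0,"jaw":0},{"delta_pos":[0,0,0],"spin":0,"jaw":0}])

```text
clock: 10.5
position: [505.6, 172.9, 186.0]
eef_rot: [0.208, -0.672, 0.678, -0.213]
contact_force: [0.6, 0.2, -1.1]
grip_width: 0.197
```

```bash
cd .;cat > look.py <<'E'
from h import *
import sys
k=sys.argv[1]
togo(505.3,172.7,185,-145.6)
im=read_camera('wrist')[:,:,::-1]
a=cv2.resize(im[120:280,220:400],(720,640),interpolation=cv2.INTER_CUBIC)
b=read_camera('scene')[:,:,::-1];b=cv2.resize(b[140:200,340:400],(390,390),interpolation=cv2.INTER_CUBIC)
t=read_camera('top')[:,:,::-1];t=cv2.resize(t[203:263,250:310],(390,390),interpolation=cv2.INTER_CUBIC)
cv2.imwrite(f'pics/wz{k}.png',cv2.resize(a,(660,587)));cv2.imwrite(f'pics/st{k}.png',cv2.hconcat([b,t]));cv2.imwrite(f'pics/wf{k}.png',im)
togo(505.3,172.7,185,-145.6)
E
python3 look.py 6
```

```text
t 10.5 pos [505.6 172.9 186. ] yaw -145.42 F [ 0.6  0.2 -1.1] M [ 0.01 -0.03 -0.01] w 0.197 tilt 0.61
delta cm [0.03 0.1  0.  ] dist 1.1 spin units 0.02 q [-0.85  0.44  0.55  1.88 -0.28  0.89 -1.13]
t 10.65 pos [505.6 172.9 186. ] yaw -145.42 F [-0.4 -0.4 -1.1] M [ 0.01  0.03 -0.04] w 0.198 tilt 0.62
delta cm [0.03 0.1  0.  ] dist 1.1 spin units 0.02 q [-0.85  0.44  0.55  1.88 -0.28  0.89 -1.13]
```

View pics/wz6.png

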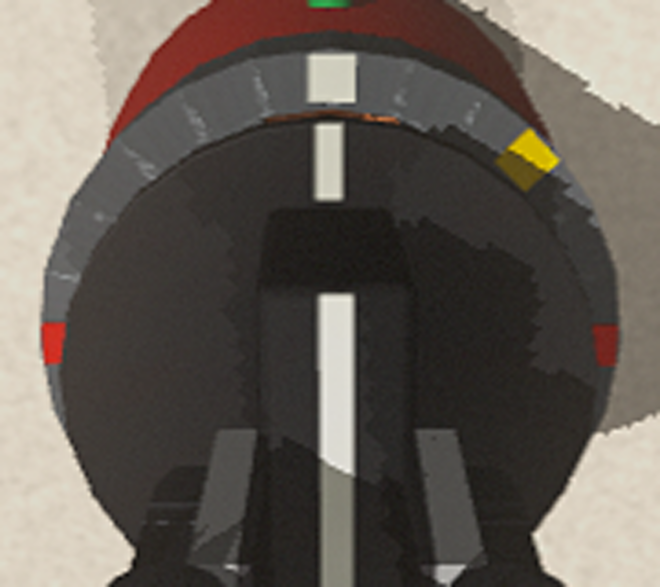

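View pics/st6.png

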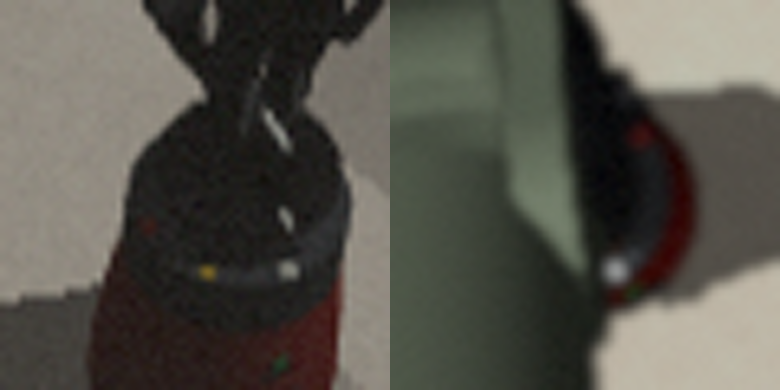

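```bash
cd .;python3 -c "
from h import *
s=observe();c=cam('wrist',s);f=lambda x,y:(220+x/3.667-.4,120+y/3.667-.4)
W=onplane(c,f(332,78),151)[:2];r1=onplane(c,f(53,344),151)[:2];r2=onplane(c,f(606,345),151)[:2]
m=(r1+r2)/2;print('W',W,'mid red',m,np.linalg.norm(r1-r2),'|W-m|',np.linalg.norm(W-m),'dir',np.degrees(np.arctan2(*(W-m)[::-1])),'reddir',np.degrees(np.arctan2(*(r2-r1)[::-1]))+90)
from scipy.optimize import least_squares
P=np.array([onplane(c,f(*u),178)[:2] for u in((329,122),(63,300),(596,300),(140,195),(90,235),(235,130),(430,135),(520,185))])
r=least_squares(lambda q:np.hypot(*(P-q[:2]).T)-q[2],[505,173,44.5]);print('flange',r.x,r.fun.round(1))
r=least_squares(lambda q:np.hypot(*(P-q[:2]).T)-44.5,[505,173]);print('flange fixed R',r.x,r.fun.round(1))
print(s['position'])
"
```

```text
W [543.63793949 200.24674005] mid red [502.84312238 172.59852665] 102.91332206470432 |W-m| 49.28124194305021 dir 34.12700041206465 reddir 34.22346309452378
flange [503.0235959  172.97167536  46.02640964] [-0.5 -0.1 -0.2 -0.9  0.8  0.6  0.1  0.3]
flange fixed R [504.53882637 174.13373082] [-0.9  0.6  0.8 -0.9  1.1  0.3 -0.1  0.4]
[505.57188571 172.90409308 186.01481247]
```

Call:
jog_arm(targets=[{"delta_pos":[0.05,0.4,0],"spin":0.02,"jaw":0},{"delta_pos":[0,0.4,0],"spin":0,"jaw":0},{"delta_pos":[0,0,0],"spin":0,"jaw":0}])

```text
clock: 10.95
position: [505.2, 172.6, 177.4]
eef_rot: [0.207, -0.673, 0.678, -0.212]
contact_force: [-0.9, 1.1, -1.2]
grip_width: 0.2
```

```bash
cd .;python3 -c "
from h import *
togo(505.3,172.7,164,-145.7)"
```

```text
t 10.95 pos [505.2 172.6 177.4] yaw -145.6 F [-0.9  1.1 -1.2] M [ 0.02  0.04 -0.05] w 0.2 tilt 0.62
delta cm [-0.01  1.34 -0.02] dist 13.4 spin units 0.01 q [-0.84  0.46  0.54  1.89 -0.29  0.87 -1.13]
```

Call:
jog_arm(targets=[{"delta_pos":[0,0.4,0],"spin":0,"jaw":0},{"delta_pos":[0,0.3,0],"spin":0,"jaw":0},{"delta_pos":[0,0,0],"spin":0,"jaw":0}])

```text
clock: 11.25
position: [505.2, 172.5, 169.5]
eef_rot: [0.207, -0.672, 0.678, -0.211]
contact_force: [-0.1, -0.6, -2.0]
grip_width: 0.199
```

Call:
jog_arm(targets=[{"delta_pos":[0,0.3,0],"spin":0,"jaw":0},{"delta_pos":[0,0,0],"spin":0,"jaw":0}])

```text
clock: 11.45
position: [505.2, 172.4, 166.2]
eef_rot: [0.207, -0.672, 0.678, -0.211]
contact_force: [0.2, -0.2, -2.2]
grip_width: 0.199
```

```bash
cd .;python3 -c "
from h import *
togo(505.3,172.7,164,-145.7)"
```

```text
t 11.45 pos [505.2 172.4 166.2] yaw -145.6 F [ 0.2 -0.2 -2.2] M [ 0.02 -0.02 -0.04] w 0.199 tilt 0.61
delta cm [-0.02  0.22 -0.02] dist 2.2 spin units 0.01 q [-0.84  0.47  0.53  1.9  -0.3   0.84 -1.12]
```

No contact so far; going to seating.

Call:
jog_arm(targets=[{"delta_pos":[0,0.2,0],"spin":0,"jaw":0},{"delta_pos":[0,0,0],"spin":0,"jaw":0}])

```text
clock: 11.65
position: [505.4, 172.7, 164.6]
eef_rot: [0.207, -0.673, 0.678, -0.212]
contact_force: [-1.5, -0.1, 4.0]
grip_width: 0.196
```

Call:
jog_arm(targets=[{"delta_pos":[0,0.2,0],"spin":0,"jaw":0}])

```text
clock: 11.75
position: [505.4, 172.8, 164.0]
eef_rot: [0.207, -0.673, 0.678, -0.212]
contact_force: [-25.0, -4.4, 68.0]
grip_width: 0.202
```

```bash
cd .;python3 look.py 7
```

```text
t 11.75 pos [505.4 172.8 164. ] yaw -145.6 F [-25.   -4.4  68. ] M [-1.11  5.03 -0.02] w 0.202 tilt 0.56
delta cm [ 0.01 -2.1   0.02] dist 21.0 spin units 0.0 q [-0.83  0.47  0.53  1.91 -0.31  0.84 -1.12]
t 11.9 pos [505.4 172.9 164.2] yaw -145.61 F [-15.8  -2.8  36.8] M [-0.72  3.03 -0.07] w 0.2 tilt 0.56
delta cm [ 0.   -2.08  0.03] dist 20.8 spin units -0.0 q [-0.83  0.47  0.53  1.91 -0.31  0.84 -1.12]
```

View pics/wz7.png

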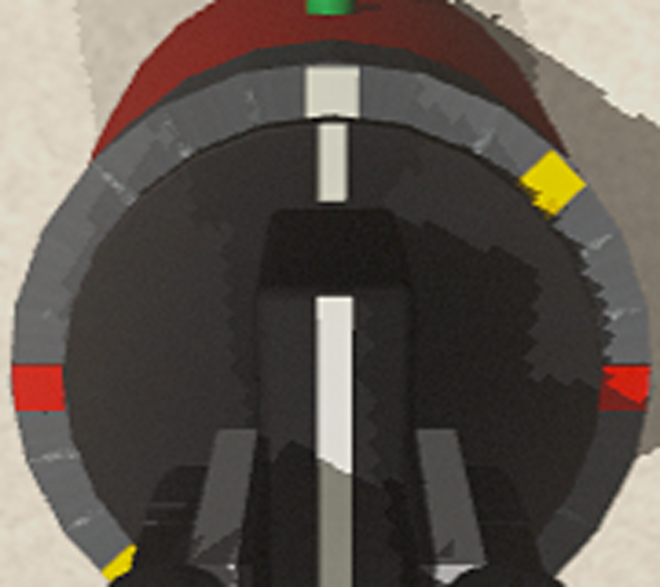

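View pics/st7.png

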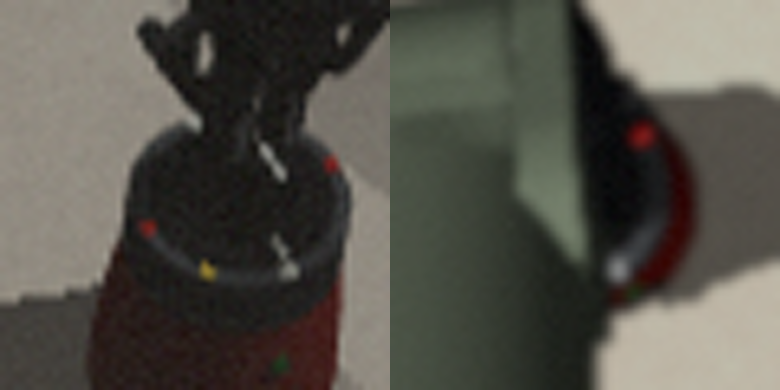

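Call:
jog_arm(targets=[{"delta_pos":[0,0,0],"spin":0,"jaw":0},{"delta_pos":[0,0,0],"spin":0.5,"jaw":0}])

```text
clock: 12.1
position: [505.8, 172.8, 165.3]
eef_rot: [0.182, -0.681, 0.684, -0.188]
contact_force: [0.0, 0.5, -1.4]
grip_width: 0.2
```

```bash
cd .;python3 -c "
from h import *
togo(505.3,172.8,164,-190.6)"
```

```text
t 12.1 pos [505.8 172.8 165.3] yaw -149.63 F [ 0.   0.5 -1.4] M [ 0.02  0.01 -0.04] w 0.2 tilt 0.61
delta cm [ 0.04  0.13 -0.03] dist 1.3 spin units 5.12 q [-0.85  0.47  0.55  1.91 -0.32  0.84 -1.17]
```

Call:
jog_arm(targets=[{"delta_pos":[0.02,0.1,0],"spin":0.6,"jaw":0},{"delta_pos":[0,0,0],"spin":0.6,"jaw":0},{"delta_pos":[0,0,0],"spin":0.6,"jaw":0}])

```text
clock: 12.4
position: [506.3, 173.3, 165.1]
eef_rot: [0.091, -0.7, 0.701, -0.099]
contact_force: [-2.7, -0.6, 0.0]
grip_width: 0.2
```

```bash
cd .;python3 -c "
from h import *
togo(505.3,172.8,164,-190.6)"
```

```text
t 12.4 pos [506.3 173.3 165.1] yaw -164.54 F [-2.7 -0.6  0. ] M [-0.29  0.57  0.12] w 0.2 tilt 0.69
delta cm [0.11 0.11 0.02] dist 1.6 spin units 3.26 q [-0.89  0.49  0.62  1.91 -0.37  0.85 -1.39]
```

Call:
jog_arm(targets=[{"delta_pos":[0.1,0.1,0],"spin":0.6,"jaw":0},{"delta_pos":[0,0,0],"spin":0.6,"jaw":0},{"delta_pos":[0,0,0],"spin":0.6,"jaw":0}])

```text
clock: 12.7
position: [506.3, 173.0, 164.9]
eef_rot: [-0.002, -0.707, 0.707, -0.008]
contact_force: [-2.0, -1.3, 0.4]
grip_width: 0.201
```

```bash
cd .;python3 look.py 8;python3 -c "
from h import *
togo(505.3,172.8,164,-190.6)"
```

```text
t 12.7 pos [506.3 173.  164.9] yaw -179.49 F [-2.  -1.3  0.4] M [-0.56  0.3   0.26] w 0.201 tilt 0.82
delta cm [ 0.07 -2.01  0.03] dist 20.1 spin units -4.24 q [-0.94  0.51  0.69  1.91 -0.42  0.85 -1.6 ]
t 12.85 pos [506.2 172.9 164.7] yaw -179.2 F [-2.6 -1.5  2.1] M [-0.71  0.4  -0.01] w 0.2 tilt 0.81
delta cm [ 0.06 -2.03  0.02] dist 20.3 spin units -4.2 q [-0.94  0.51  0.69  1.91 -0.42  0.85 -1.59]
t 12.85 pos [506.2 172.9 164.7] yaw -179.2 F [-2.6 -1.5  2.1] M [-0.71  0.4  -0.01] w 0.2 tilt 0.81
delta cm [0.09 0.07 0.01] dist 1.2 spin units 1.42 q [-0.94  0.51  0.69  1.91 -0.42  0.85 -1.59]
```

View pics/wz8.png

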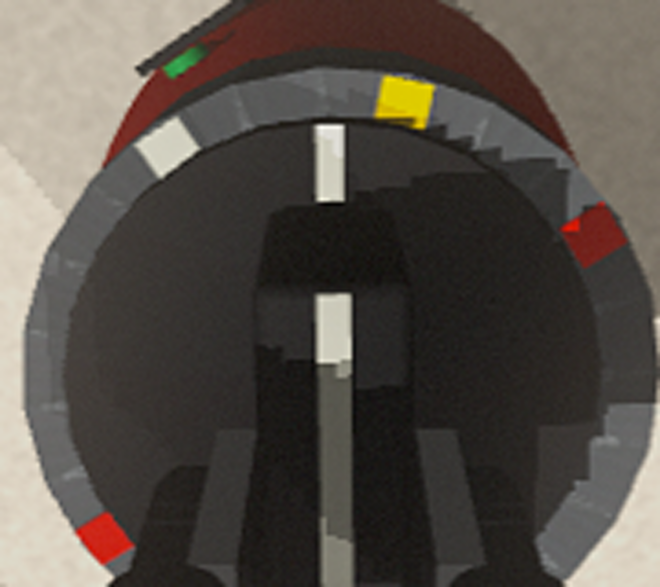

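Call:
jog_arm(targets=[{"delta_pos":[0.08,0.08,0],"spin":0.6,"jaw":0},{"delta_pos":[0,0.05,0],"spin":0.6,"jaw":0},{"delta_pos":[0,0,0],"spin":0.1,"jaw":0},{"delta_pos":[0,0,0],"spin":0,"jaw":0}])

```text
clock: 13.25
position: [506.4, 172.9, 164.6]
eef_rot: [0.063, 0.705, -0.704, -0.051]
contact_force: [-0.8, -1.6, 0.2]
grip_width: 0.195
```

```bash
cd .;python3 look.py 9;python3 -c "
from h import *
togo(505.3,172.8,164,-190.6)"
```

```text
t 13.25 pos [506.4 172.9 164.6] yaw 170.76 F [-0.8 -1.6  0.2] M [-0.69  0.45  0.32] w 0.195 tilt 0.92
delta cm [ 0.08 -2.04  0.03] dist 20.4 spin units -5.45 q [-0.97  0.52  0.74  1.92 -0.45  0.86 -1.73]
t 13.4 pos [506.5 172.9 164.6] yaw 170.72 F [-2.1 -0.7  3.9] M [-0.66  0.66  0.4 ] w 0.2 tilt 0.93
delta cm [ 0.08 -2.04  0.03] dist 20.4 spin units -5.46 q [-0.97  0.52  0.74  1.92 -0.45  0.86 -1.73]
t 13.4 pos [506.5 172.9 164.6] yaw 170.72 F [-2.1 -0.7  3.9] M [-0.66  0.66  0.4 ] w 0.2 tilt 0.93
delta cm [0.11 0.06 0.03] dist 1.3 spin units 0.16 q [-0.97  0.52  0.74  1.92 -0.45  0.86 -1.73]
```

View pics/wz9.png

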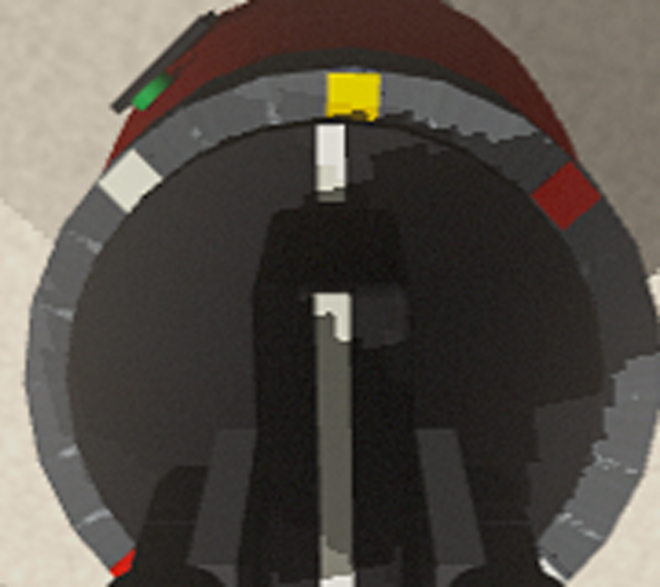

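View pics/st9.png

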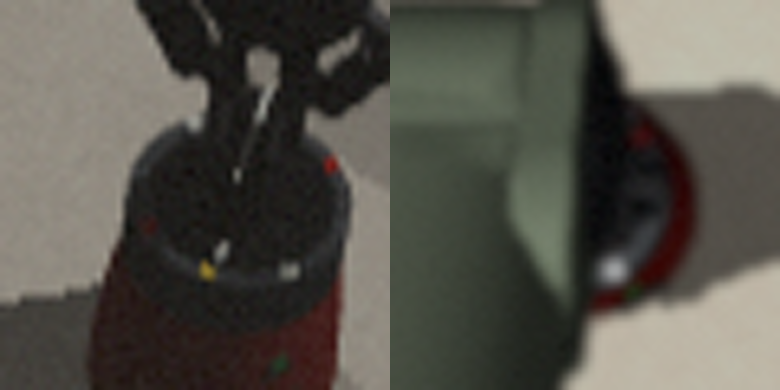

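Call:
jog_arm(targets=[{"delta_pos":[0.1,0.08,0],"spin":0.3,"jaw":0},{"delta_pos":[0,0.03,0],"spin":0.05,"jaw":0}])

```text
clock: 13.6
position: [506.5, 172.9, 164.4]
eef_rot: [0.08, 0.704, -0.702, -0.068]
contact_force: [-6.8, -0.6, 10.4]
grip_width: 0.199
```

```bash
cd .;python3 look.py 10;python3 -c "
from h import *
for i in range(6): read_camera('top')
togo(505.3,172.8,164,-190.6)"
```

```text
t 13.6 pos [506.5 172.9 164.4] yaw 167.98 F [-6.8 -0.6 10.4] M [-0.72  1.5   0.29] w 0.199 tilt 1.04
delta cm [ 0.08 -2.06  0.04] dist 20.6 spin units -5.8 q [-0.98  0.53  0.75  1.92 -0.47  0.86 -1.77]
t 13.75 pos [506.5 173.  164.4] yaw 168.06 F [-3.9 -1.2 10.3] M [-0.81  0.98  0.27] w 0.203 tilt 1.03
delta cm [ 0.07 -2.06  0.04] dist 20.7 spin units -5.79 q [-0.98  0.53  0.75  1.92 -0.47  0.86 -1.77]
t 14.05 pos [506.4 173.  164.4] yaw 168.07 F [-4.8 -0.1 11.1] M [-0.75  1.    0.3 ] w 0.201 tilt 1.03
delta cm [0.11 0.03 0.04] dist 1.2 spin units -0.17 q [-0.98  0.53  0.75  1.92 -0.47  0.86 -1.77]
```

View pics/wz10.png

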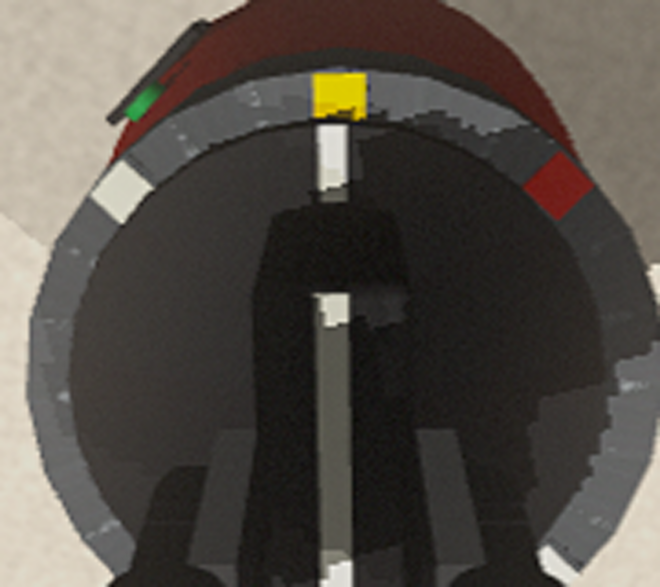

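The lid's white stripe (zoom about 332,160) points at the yellow mark (340,95). The flange is flush on the collar, and the pose is steady with a light 10 N down-push. Handing in.

```bash
cd .;python3 -c "
from h import *
print(sign_off());togo(505.3,172.8,164,-190.6)"
```

```text
the job is handed in; nothing more can be done
None
the job is handed in; nothing more can be done
```

The lid is on the grinder, twisted to the yellow pulse mark, and the gripper was still holding it when I handed the job in at about 14 s. `sign_off()` gives no verdict, so the result below rests on my own last checks.

**What I did:** I found the lid and the grinder in the camera images and gripped the lid by its bar. I lined it up with the white marks and lowered it until it seated. Contact came at a tool height of 164 mm, which is where a fully home lid should put it. I then turned it clockwise in small steps under a light downward push.

**Last checks:**
- **Angle:** the gripper had turned about 46° from the white marks. In the last wrist picture the lid's stripe points at the yellow mark, within about 2°. I had no direct reading of the switch ring.
- **Fit:** the flange looked flush on the collar, with the tool at 164.4 mm and tilted about 1°.
- **Hold:** the pose was steady over 0.45 s, pressing down with about 10 N, and the grip was set to 80 N.
- **Bystanders:** the arm kept well clear of the parcel, can and bottle. I did not measure them again at the end.

**Disagreements and forces:**
- **Collar centre:** the wrist camera put the collar about 3 mm nearer the robot in x than the other two cameras did. The lid still went in without touching until it seated.
- **Forces:** the force on the tool reached about 72 N for a moment at seating, under the 120 N limit, and was relieved straight away. A further 1.2 mm offset of the tool in x remained at the end, within the 5 mm allowed.

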